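Clamp the scrub-pad holder to the wash shelf

TASK

Slide the steel scrub-pad holder fully home under the screw clamp, then turn the clamp's bar knob clockwise, going down with it, until the rubber foot presses on the holder's tongue with about 15 newtons (felt as extra turning effort; never over 25). Let go and leave the other wash things where they are.

Things in the scene. Friction and masses are not known exactly. Their poses are not given: they have to be found in the camera images.
- clamp: Grey screw clamp fixed to the shelf. Origin on the shelf surface under the knob's vertical axis; x points into the throat, the way the holder is pushed; z up. Base plate 6 mm thick, 110 mm wide, x = -170 to 60 mm. Arm and nut reach 86 mm above the shelf. Two rails 43 mm apart, 10 mm tall, x = -35 to 30 mm, guide the tongue. The column's face at x = 30 mm is the tongue's stop.
- stem: Steel screw stem (12 mm) with a rubber foot (22 mm) at its lower end; moves straight down 45 mm per turn (7.16 mm per rad) of the knob. Origin on the knob axis. Foot on a spring, 4.5 N per mm: about 32 N per rad after touching. The foot's height is not measured and differs by 6 mm either way: it touches the tongue between 1.95 and 3.65 rad of joint knob, to be felt. The screw holds itself.
- knob (a joint): Knob angle in rad, 0 = fully up, growing clockwise seen from above as the knob goes down, at most 4.6; it starts between 0 and 0.9. Turning takes 0.22 N m of friction when free, plus 0.0072 N m for each newton of pressure at the foot; friction can hide this at standstill, so compare readings taken in the same way as it turns.
- knob_grip (a point): Grip point of the black bar knob on top of the clamp: on the turning axis, 12 mm below the bar's top, 18 mm above its underside. Bar 58 mm long (this point's x), 14 mm thick (y), 30 mm tall, 12 mm round stem below it; take it from above across the 14 mm. 152 mm above the shelf at knob angle 0, it goes down 7.16 mm per rad.
- holder_back (a point): Centre of the outer face of the holder's back wall, 15 mm above its underside; x points towards the tongue. The steel scrub-pad holder (about 400 g, loose) is an open tray 80 mm long, 100 mm wide, 30 mm tall, 3 mm walls, lying on the clamp's base plate. It is pushed forwards here; sliding takes 1 to 4 N.
- holder_tip (a point): Middle of the front edge of the holder's flat tongue (70 mm long, 40 mm wide, 5 mm thick), which already lies between the rails; 150 mm ahead of holder_back. Fully home means that it meets the column, i.e. x = 30 mm in the clamp's frame; it starts 28 to 42 mm short of that.
- holder: The holder; origin under the centre of its tray, 40 mm ahead of holder_back; x towards the tongue.
- cup: Green plastic cup, 72 mm wide, 85 mm tall, near the clamp; bystander, origin at its underside.
- nail_brush: Nail brush 90 x 42 x 36 mm near the clamp; bystander.
- polish_tin: Round tin 68 mm wide, 32 mm tall near the clamp; bystander.
- soap_bottle: White bottle, 64 mm wide, 170 mm tall; bystander at one side.
- jar: Amber jar, 72 mm wide, 100 mm tall; bystander at one side.
- sand_block: Cork block 110 x 60 x 35 mm; bystander.
Things that resemble listed ones, but are neither listed nor needed, are in the scene too. Of the things shaped like the holder, the bare steel one is meant.

How it is judged:
By the outcome, as a careful person would: the job done as asked, in the order asked, and still so for the second after the job is handed in, with the robot touching nothing.
It also fails if it takes over 72 s, if anything falls off the work surface, if the arm or the gripper's body presses on something with over 40 N, if the wrist force passes 120 N, or if a joint passes its speed limit or range.

ROBOT

A 7-joint arm with a two-finger parallel gripper is mounted at the origin on the work surface. World frame = base frame: x ahead of the robot, y to its left, z up, the work surface at z = 0. Lengths are in m, angles in rad, forces in N, time in s.
With the tool pointing down it reaches from about 0.425 to 0.875 m from the base axis. Payload 4.7 kg.
Tool frame: the origin (TCP) lies midway between the tips of the shut fingers; the grasp point (between the pads) lies 19 mm behind it; z points along the fingers, y is the direction in which the jaws open and shut (so a half turn about z gives the same grasp; the last joint's range is limited). The gripper opens to 87 mm and grips with 3 to 60 N. Pads are 19 mm wide; open, the fingers measure 117 mm over their backs; the gripper's body (75 mm by 190 mm) begins 51 mm behind the grasp point.
Start: joints at [1.14, 0.321, -0.07, 1.45, 0.023, 1.371, -0.057], TCP at [0.28, -0.587, 0.223] pointing down, gripper open.
Joint ranges: [-2.86, 2.86], [-0.3, 2.09], [-1.38, 1.24], [0.06, 2.45], [-1.56, 4.7], [0.09, 2.05], [-2.69, 2.69]. Speed limits (rad/s): [2.57, 2.57, 3.14, 3.14, 3.14, 3.14, 3.14].

INTERFACE

Orientations are given as a rotation vector (axis times angle).
In Python, from bench import get_state, eyes, job gives the robot as it stands. The module is installed in compiled form; this text tells all that it offers.
- The arm moves only by the shell command python3 -m jog 'ROWS' [FORCE]. ROWS is JSON, a list that holds one entry, the list of rows, each a list of 5 numbers: the opening, from 0 (shut) to 1 (fully open), then the shift along the tool's x, y, z in units of 40 mm (1.0 is 40 mm), then the turn about the tool's z in units of 5 degrees (1.0 is 5 degrees). In form: [[[jaw, dx, dy, dz, turn], ...]]. A call has 1 to 10 rows; each row shifts and turns the commanded pose from where the row before left it, along the tool's axes as they then stand; what a row does not reach is not made up. A row lasts 1/8 s, in which the tool goes at most 62.5 mm and 10.7 degrees, less where a joint would pass 70% of its speed; a pose out of reach is approached as far as the arm can. A call is refused whole if a number of a shift passes 1 or a number of a turn 1, either way. A call with a gripper value outside its range is refused whole. The fingers move at their own pace and stop on an object; FORCE is the grip in N (left out, the last holds). Time passes only in rows, so rows that do not move let the fingers close. It gives the time, the measured TCP pose, the force and the opening at its end, in the units of the state.
- get_state(): the state, without advancing time (a new reading comes with each control period).
- eyes.get_image(name): name is "scene" or "top" or "wrist"; returns (picture, depth): 400x640x3 uint8, red, green, blue; 400x640 float32, m along the optical axis (not along the pixel's ray), 0 where there is no reading.
- eyes.camera_params(name): a dict with "camera_matrix" (3x3 intrinsics, pixels), "pose" (4x4, takes a point from camera to world coordinates); the wrist camera has in their place "mount" (4x4, takes a point from camera to tool coordinates, whose origin is the TCP and whose axes are the flange's). Camera axes: x right, y down, z forward; pixel columns grow to the right and rows downward; lengths in m; the calibration is good to about 2 mm. A picture is of the moment at which its call begins: read the wrist's pose just before it. camera_params takes no time and is no camera call.
- job.close_job(): hands the job in, once; it reports no verdict.
The state is a dict: "time": time; "joint_positions": joint angles; "qd": joint speeds; "joint_torque": joint torques, N m; "position": TCP position; "tool_rot": TCP orientation; "ft_force": force on the tool from outside, world axes, zero at the start; "torque": the same for the moment, N m; "grip_width": opening from 0.0 (shut) to 1.0 (fully open).
Only numpy, scipy, OpenCV 4.12 (cv2) and the standard library are available. Lean on these libraries where they do the work, as an engineer would, in place of code of your own. Each camera call takes 0.05 s, during which the arm holds its last target. There are 200 camera calls.

## Working session

There is one attempt and no reset: what is moved stays moved. The work goes in short steps, Python scripts to look and compute and a shell command to move; the robot and the scene stay as the last step left them, time stands still between calls to the robot, and variables do not carry over. Pictures are saved under pics/ and viewed, about 8 in all and at most 12, crops included, and the job is handed in when it is done.

```bash
mkdir -p pics; python3 - <<'E'
from bench import get_state, eyes, job
import cv2, numpy as np
s=get_state(); print({k:np.round(v,3).tolist() for k,v in s.items()})
for n in("scene","top"):
    im,d=eyes.get_image(n); cv2.imwrite(f"pics/{n}0.png",im[:,:,::-1]); np.save(f"pics/{n}0.npy",d)
    p=eyes.camera_params(n); print(n,np.round(p["camera_matrix"],1).tolist(),np.round(p["pose"],3).tolist())
print(np.round(eyes.camera_params("wrist")["mount"],3).tolist())
E
```

```text
{'time': 0.0, 'joint_positions': [1.14, 0.322, -0.07, 1.452, 0.023, 1.371, -0.057], 'qd': [-0.0, 0.002, -0.002, 0.001, 0.0, -0.001, 0.001], 'joint_torque': [-0.0, -49.129, -0.404, -31.253, -0.064, 0.044, 0.0], 'position': [0.279, -0.586, 0.221], 'tool_rot': [-3.062, -0.693, 0.001], 'ft_force': [-1.03, 0.228, -0.312], 'torque': [0.01, 0.008, 0.015], 'grip_width': 1.002}
scene [[400.1, 0.0, 312.2], [0.0, 400.1, 198.6], [0.0, 0.0, 1.0]] [[-0.659, 0.628, -0.413, 1.058], [0.752, 0.549, -0.366, 0.432], [-0.003, -0.552, -0.834, 1.191], [0.0, 0.0, 0.0, 1.0]]
top [[491.9, 0.0, 316.6], [0.0, 491.9, 207.4], [0.0, 0.0, 1.0]] [[-0.016, -0.996, 0.087, 0.39], [-1.0, 0.014, -0.017, 0.001], [0.015, -0.087, -0.996, 1.933], [0.0, 0.0, 0.0, 1.0]]
[[-0.001, -0.962, -0.272, 0.073], [1.0, -0.001, 0.0, 0.0], [-0.0, -0.272, 0.962, -0.162], [0.0, 0.0, 0.0, 1.0]]
```

View pics/top0.png

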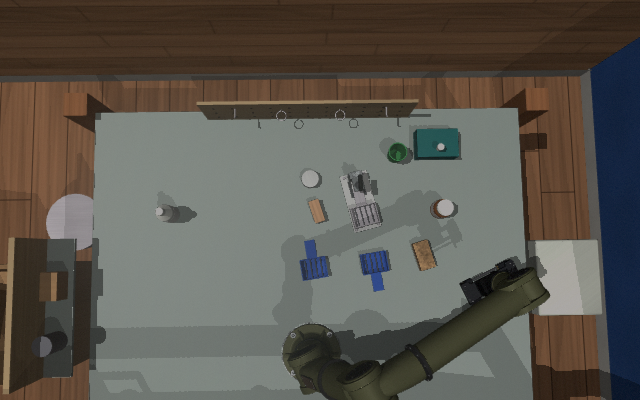

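View pics/scene0.png

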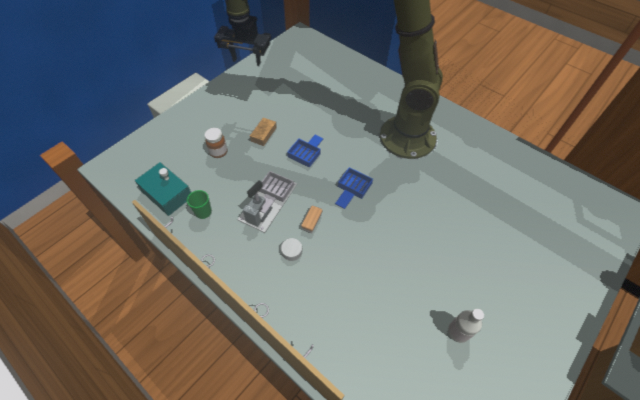

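The top view shows the clamp and knob at about (360,185). The bare steel holder is below it at about (366,217), with its tongue pointing up the image (+x). I'll enlarge that area and get coordinates.

```bash
cat > h.py <<'E'
from bench import get_state, eyes
import cv2, numpy as np
from scipy.spatial.transform import Rotation as R
def cam(n):
    p=eyes.camera_params(n)
    if n!="wrist": return p["camera_matrix"],p["pose"]
    s=get_state(); T=np.eye(4); T[:3,:3]=R.from_rotvec(s["tool_rot"]).as_matrix(); T[:3,3]=s["position"]
    return p["camera_matrix"],T@p["mount"]
def onplane(K,P,uv,z):
    r=P[:3,:3]@np.linalg.solve(K,[uv[0],uv[1],1.]); return P[:3,3]+r*(z-P[2,3])/r[2]
def bydepth(K,P,uv,d):
    return P[:3,:3]@(np.linalg.solve(K,[uv[0],uv[1],1.])*d)+P[:3,3]
def proj(K,P,X):
    c=P[:3,:3].T@(np.asarray(X)-P[:3,3]); q=K@c; return q[:2]/q[2]
E
python3 - <<'E'
from h import *
K,P=cam("top"); d=np.load("pics/top0.npy")
for uv in [(360,185),(366,217),(352,210),(378,207),(356,229),(382,225),(343,177),(364,171),(398,152),(311,178),(317,211)]:
    print(uv,np.round(bydepth(K,P,uv,d[uv[1],uv[0]]),3))
im=cv2.imread("pics/top0.png")[160:240,290:410]; im2=cv2.imread("pics/scene0.png")[165:240,220:330]
cv2.imwrite("pics/c0.png",np.hstack([cv2.resize(im,(600,400),interpolation=2)]))
E
```

```text
(360, 185) [ 0.625 -0.188  0.158]
(366, 217) [ 0.518 -0.225  0.01 ]
(352, 210) [ 0.546 -0.171  0.009]
(378, 207) [ 0.557 -0.274  0.005]
(356, 229) [ 0.472 -0.186 -0.001]
(382, 225) [ 0.486 -0.289 -0.003]
(343, 177) [ 0.68  -0.139 -0.008]
(364, 171) [ 0.701 -0.222  0.003]
(398, 152) [ 0.776 -0.36   0.002]
(311, 178) [ 0.673 -0.011  0.025]
(317, 211) [ 0.542 -0.032  0.04 ]
```

View pics/c0.png

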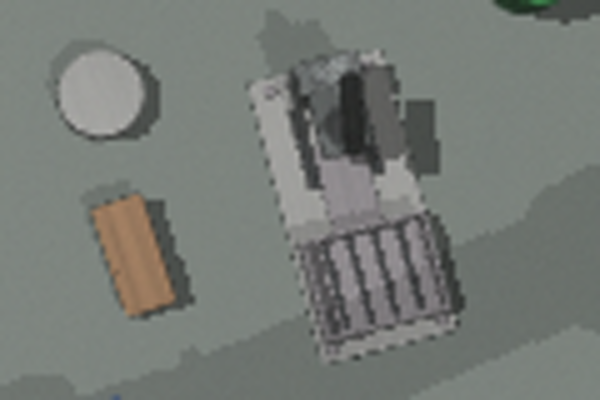

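Clamp yaw is about +15°, the knob is near (0.627,-0.188) and the holder back is near (0.478,-0.228). I'll move above the holder, then turn towards yaw 195° so that one continuous clockwise turn stays available later.

```bash
python3 -m jog '[[[1,0.88,-0.57,-0.2,0],[1,0.88,-0.57,-0.2,0],[1,0.88,-0.57,-0.2,0],[1,0.88,-0.57,-0.2,0],[1,0.88,-0.57,-0.2,0],[1,0.88,-0.57,-0.2,0],[1,0.88,-0.57,-0.2,0],[1,0.88,-0.57,-0.2,0],[1,0.88,-0.57,-0.2,0],[1,0.88,-0.57,-0.2,0]]]' 20
python3 -m jog '[[[1,0,0,0,-1],[1,0,0,0,-1],[1,0,0,0,-1],[1,0,0,0,-1],[1,0,0,0,-1],[1,0,0,0,-1],[1,0,0,0,-1],[1,0,0,0,-1],[1,0,0,0,-1],[1,0,0,0,-1]]]'
python3 -c "
from bench import get_state;s=get_state();print(s['joint_positions'])"
```

```text
time: 1.35
position: [0.4996, -0.2282, 0.3024]
tool_rot: [-3.064, -0.693, 0.001]
ft_force: [0.5, -0.8, -0.4]
grip_width: 0.998
time: 2.6
position: [0.499, -0.2294, 0.302]
tool_rot: [-2.481, -1.926, 0.001]
ft_force: [-0.4, -0.5, 0.9]
grip_width: 1.001
[ 0.75536518  0.09968294 -0.40233251  1.56462849  0.03909586  1.48619428
  0.10102096]
```

```bash

python3 -m jog '[[[1,0,0,0,-1],[1,0,0,0,-1],[1,0,0,0,-1],[1,0,0,0,-1],[1,0,0,0,-1],[1,0,0,0,-1],[1,0,0,0,-1],[1,0,0,0,-1],[1,0,0,0,-1],[1,0,0,0,-1]]]' >/dev/null
python3 -m jog '[[[0.5,0,0,0,-1],[0.5,0,0,0,-1],[0.5,0,0,0,-1],[0.5,0,0,0,-1],[0.5,0,0,0,-1],[0.5,0,0,0,-1],[0.5,0,0,0,-1],[0.5,0,0,0,-1],[0.5,0,0,0,-1],[0.5,0,0,0,-1]]]' >/dev/null
python3 -m jog '[[[0.5,0,0,0,-1],[0.5,0,0,0,-1],[0.5,0,0,0,-1],[0.5,0,0,0,-1],[0.5,0,0,0,0]]]'
python3 - <<'E'
from h import *
K,P=cam("wrist"); im,d=eyes.get_image("wrist"); cv2.imwrite("pics/w1.png",im[:,:,::-1]); np.save("pics/w1.npy",d); np.savez("pics/w1.npz",K=K,P=P)
s=get_state(); print(np.round(s["joint_positions"],2),K[0,0])
E
```

```text
time: 5.72
position: [0.4991, -0.2294, 0.3021]
tool_rot: [0.422, -3.112, -0.001]
ft_force: [-0.2, 0.0, 0.2]
grip_width: 0.496
[ 0.85  0.11 -0.51  1.56  0.05  1.49  2.18] 282.12545163884636
```

View pics/w1.png

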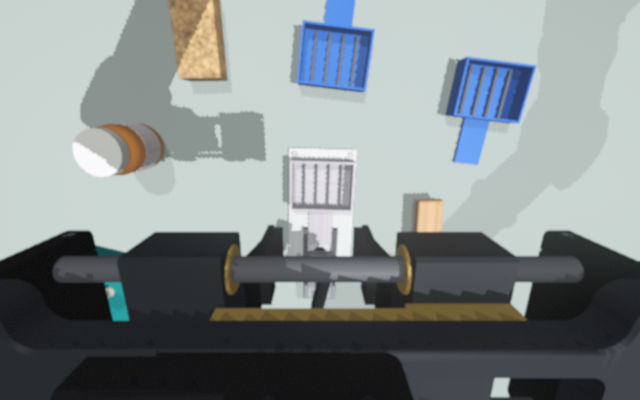

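```bash
python3 - <<'E'
import cv2
im=cv2.imread("pics/w1.png")[140:250,255:395]; cv2.imwrite("pics/w1c.png",cv2.resize(im,None,fx=5,fy=5,interpolation=cv2.INTER_CUBIC))
E
```

```text
(no output)
```

View pics/w1c.png

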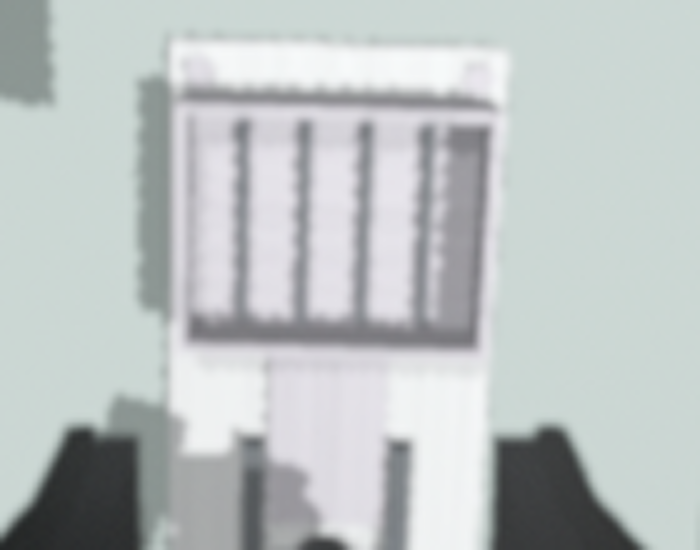

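```bash
python3 - <<'E'
from h import *
f=np.load("pics/w1.npz");K,P=f["K"],f["P"]
g=lambda u,v,z:onplane(K,P,(u/5+255,v/5+140),z)[:2]
a,b=g(172,40,.006),g(508,50,.006); m=(a+b)/2; e=b-a
print("plate",a,b,"len",np.linalg.norm(e))
yw=np.arctan2(e[1],e[0]); print("edge angle",np.degrees(yw), "xdir",np.degrees(yw)-90)
L=g(175,400,.006)-a; print("left side dir",np.degrees(np.arctan2(L[1],L[0])))
c=[g(178,103,.036),g(497,108,.036),g(490,352,.036),g(175,348,.036)]
e2=c[1]-c[0]; print("holder back",(c[0]+c[1])/2,"w",np.linalg.norm(e2),"ang",np.degrees(np.arctan2(e2[1],e2[0]))-90, "l",np.linalg.norm((c[2]+c[3]-c[0]-c[1])/2))
fl=(c[2]+c[3]-c[0]-c[1])/2;print("len dir",np.degrees(np.arctan2(fl[1],fl[0])))
th=np.radians(15.); x=np.array([np.cos(th),np.sin(th)]); 
for t in(14,15,16):
    t=np.radians(t);print("clamp origin",m+.17*np.array([np.cos(t),np.sin(t)]))
print("back along x rel origin", ((c[0]+c[1])/2-m)@x-.17)
# knob in top view
K,P=cam("top"); print("knob top",[onplane(K,P,(290+u/5,160+v/5),.16)[:2] for u,v in((350,113),(354,75),(350,155))])
s=get_state();print(s["position"],np.degrees(R.from_rotvec(s["tool_rot"]).as_matrix()[:,0]))
X=R.from_rotvec(s["tool_rot"]).as_matrix()[:,0];print("yaw",np.degrees(np.arctan2(X[1],X[0])))
E
```

```text
plate [ 0.48415178 -0.2813192 ] [ 0.45853778 -0.17621642] len 0.10817889035056673
edge angle 103.69624488500713 xdir 13.696244885007133
left side dir 14.315821270645614
holder back [ 0.48621649 -0.22597606] w 0.09705372533372593 ang 14.485569619930914 l 0.078266663731398
len dir 14.478916721621486
clamp origin [ 0.63629505 -0.18764109]
clamp origin [ 0.63555217 -0.18476857]
clamp origin [ 0.63475927 -0.18190946]
back along x rel origin -0.15491247724615378
knob top [array([ 0.63345823, -0.18849068]), array([ 0.66133715, -0.1920656 ]), array([ 0.60268999, -0.18776815])]
[ 0.4991085  -0.2294502   0.30218703] [-5.52415789e+01 -1.52043882e+01  2.98554944e-02]
yaw -164.61125846557377
```

```bash
python3 -m jog '[[[0.5,0.4,0.06,0.5,0.2],[0.5,0.4,0.06,0.95,0],[0.5,0.37,0.05,0.95,0],[0.5,0,0,0.95,0],[0.5,0,0,0.95,0],[0.5,0,0,0.95,0],[0.5,0,0,0.95,0],[0.5,0,0,0.95,0],[0.5,0,0,0,0]]]'
python3 - <<'E'
from h import *
K,P=cam("wrist"); im,d=eyes.get_image("wrist"); cv2.imwrite("pics/w2.png",im[:,:,::-1])
K,P=cam("top"); im,d=eyes.get_image("top"); cv2.imwrite("pics/t2.png",cv2.resize(im[150:260,290:430,::-1],None,fx=5,fy=5,interpolation=2))
E
```

```text
time: 6.9
position: [0.4498, -0.2335, 0.014]
tool_rot: [0.394, -3.112, -0.007]
ft_force: [0.1, 0.8, -0.1]
grip_width: 0.499
```

```bash
python3 -m jog '[[[0.5,-0.3,0,-0.03,0],[0.5,-0.2,0,0,0],[0.5,-0.12,0,0,0],[0.5,-0.12,0,0,0],[0.5,-0.12,0,0,0],[0.5,-0.12,0,0,0]]]'
python3 -m jog '[[[0.5,-0.12,0,0,0],[0.5,-0.1,0,0,0]]]'
python3 -m jog '[[[0.5,-0.08,0,0,0],[0.5,-0.05,0,0,0]]]'
```

```text
time: 7.75
position: [0.49, -0.2254, 0.0176]
tool_rot: [0.395, -3.116, 0.0]
ft_force: [-3.4, -1.9, 1.8]
grip_width: 0.501
time: 8.0
position: [0.499, -0.2229, 0.0176]
tool_rot: [0.396, -3.116, 0.0]
ft_force: [-2.0, -1.5, 1.4]
grip_width: 0.499
time: 8.25
position: [0.504, -0.2214, 0.0177]
tool_rot: [0.396, -3.116, -0.0]
ft_force: [-2.6, -0.9, 1.1]
grip_width: 0.501
```

```bash
for i in 1; do python3 -m jog '[[[0.5,-0.05,0,0,0],[0.5,-0.05,0,0,0]]]'; done
python3 -m jog '[[[0.5,-0.04,0,0,0],[0.5,-0.02,0,0,0]]]'
python3 -m jog '[[[0.5,-0.03,0,0,0]]]'
```

```text
time: 8.5
position: [0.5078, -0.2205, 0.0177]
tool_rot: [0.396, -3.116, -0.0]
ft_force: [-2.8, -1.4, 0.0]
grip_width: 0.5
time: 8.75
position: [0.509, -0.2201, 0.0176]
tool_rot: [0.395, -3.114, -0.0]
ft_force: [-7.2, -1.2, 3.6]
grip_width: 0.498
time: 8.88
position: [0.5091, -0.2201, 0.0176]
tool_rot: [0.394, -3.112, -0.001]
ft_force: [-9.0, -1.3, 6.5]
grip_width: 0.502
```

```bash
python3 -m jog '[[[0.5,-0.03,0,0,0],[0.5,-0.03,0,0,0],[0.5,0,0,0,0]]]'
python3 -m jog '[[[0.5,0.1,0,0,0],[0.5,0.5,0,0,0],[0.5,0.5,0,-0.9,0],[0.5,0,0,-1,0],[0.5,0,0,-1,0],[0.5,0,0,-1,0],[0.5,0,0,-1,0],[0.5,0,0,-1,0],[0.5,0,0,0,0]]]'
python3 - <<'E'
from h import *
im,d=eyes.get_image("wrist"); K,P=cam("wrist"); np.savez("pics/w3.npz",K=K,P=P)
cv2.imwrite("pics/w3.png",im[:,:,::-1])
im,d=eyes.get_image("top"); t=cv2.resize(im[150:240,310:420,::-1],None,fx=5,fy=5,interpolation=2)
w=im; im,d=eyes.get_image("wrist")
w=cv2.resize(im[0:260,220:420,::-1],None,fx=1.73,fy=1.73)
o=np.zeros((450,800,3),np.uint8); o[:450,:550]=t; w=w[:450,:250]; o[:w.shape[0],550:550+w.shape[1]]=w
cv2.imwrite("pics/t3.png",o)
E
```

```text
time: 9.25
position: [0.5092, -0.2202, 0.0174]
tool_rot: [0.392, -3.108, -0.001]
ft_force: [-12.9, -1.3, 9.5]
grip_width: 0.499
time: 10.38
position: [0.4743, -0.2301, 0.2578]
tool_rot: [-0.398, 3.108, -0.008]
ft_force: [0.3, 1.3, -0.2]
grip_width: 0.501
```

View pics/w3.png

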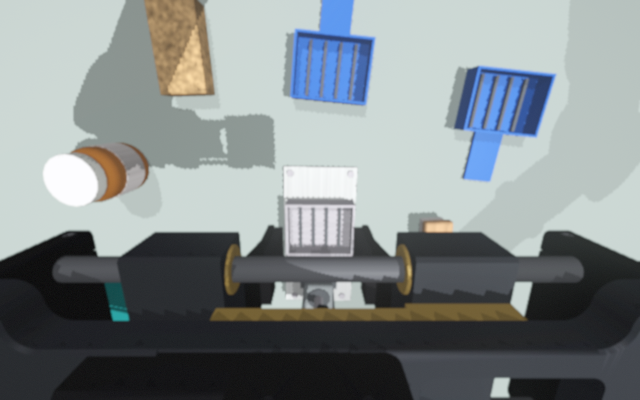

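Push force rose to about 13 N with no further motion, so the holder is at its stop. I'll check the gap numerically, then bring the camera over the knob.

```bash
python3 - <<'E'
from h import *
f=np.load("pics/w3.npz");K,P=f["K"],f["P"]
im=cv2.imread("pics/w3.png").astype(int).sum(2)
print(im[160:215:1,320].tolist())
x=np.array([np.cos(np.radians(14.4)),np.sin(np.radians(14.4))])
a=onplane(K,P,(320.5,166),.006)[:2]; b=onplane(K,P,(320.5,201),.036)[:2]; print("gap",(b-a)@x,a,b)
E
python3 -m jog '[[[0.4,-1,0,0,0],[0.4,-1,0,0,0],[0.4,-1,0,0,0],[0.4,-1,0,0,0],[0.4,-1,0,0,0],[0.4,-1,0,0,0],[0.4,0,0,0,0]]]'
python3 - <<'E'
from h import *
K,P=cam("wrist"); im,d=eyes.get_image("wrist"); cv2.imwrite("pics/w4.png",im[:,:,::-1]);np.savez("pics/w4.npz",K=K,P=P,d=d)
E
```

```text
[640, 641, 641, 640, 631, 605, 614, 680, 730, 744, 744, 744, 743, 742, 742, 742, 741, 742, 741, 742, 740, 740, 740, 740, 740, 740, 739, 739, 739, 738, 738, 738, 739, 738, 738, 738, 719, 659, 555, 459, 410, 391, 390, 411, 503, 611, 662, 661, 644, 641, 660, 677, 685, 686, 689]
gap 0.044644339654686754 [ 0.46699243 -0.22855579] [ 0.51022253 -0.21740781]
time: 11.4
position: [0.7046, -0.1668, 0.2497]
tool_rot: [0.402, -3.113, -0.007]
ft_force: [-0.7, 0.3, -0.4]
grip_width: 0.404
```

View pics/w4.png

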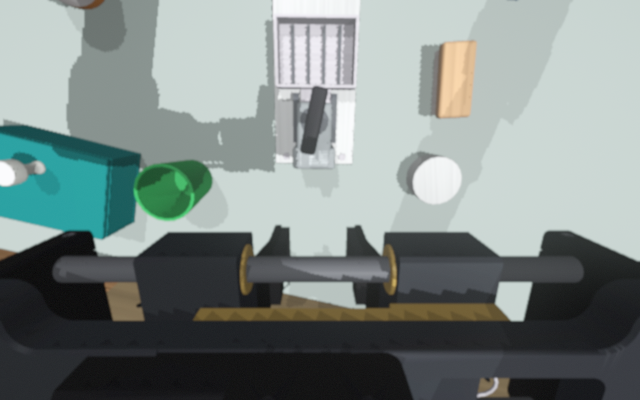

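```bash
python3 - <<'E'
from h import *
x=np.array([np.cos(np.radians(14.4)),np.sin(np.radians(14.4))])
f=np.load("pics/w3.npz");K,P=f["K"],f["P"]
a=onplane(K,P,(320.5,166),.006)[:2]; b=onplane(K,P,(320.5,204.5),.036)[:2]; print("gap",(b-a)@x)
f=np.load("pics/w4.npz");K,P,d=f["K"],f["P"],f["d"]
im=cv2.imread("pics/w4.png"); m=np.zeros(d.shape,np.uint8); m[80:160,296:335]=(im[80:160,296:335].max(2)<75)
dd=d[m>0]; print("n",m.sum(),np.percentile(dd,[5,25,50,75,95]))
# top face by depth
zs=np.zeros(d.shape); v,u=np.nonzero(m); pts=np.array([bydepth(K,P,(i,j),d[j,i]) for i,j in zip(u,v)])
zt=np.percentile(pts[:,2],90); print("z pct",np.percentile(pts[:,2],[10,25,50,75,90]))
k=pts[np.abs(pts[:,2]-np.median(pts[:,2][pts[:,2]>zt-.006]))<.005]
r=cv2.minAreaRect((k[:,:2]*1000).astype(np.float32)); print(r,k.mean(0),np.round(k.max(0)-k.min(0),3))
q=np.cov(k[:,:2].T); w,V=np.linalg.eigh(q); print("bar yaw",np.degrees(np.arctan2(V[1,1],V[0,1])))
cr=im[70:180,260:370]; cv2.imwrite("pics/w4c.png",cv2.resize(cr,None,fx=5,fy=5,interpolation=2))
s=get_state();X=R.from_rotvec(s["tool_rot"]).as_matrix()[:,0];print("yaw",np.degrees(np.arctan2(X[1],X[0])),s["joint_positions"])
E
```

```text
gap 0.04981651000412065
n 179 [0.24456872 0.24546834 0.24644148 0.24723049 0.24844912]
z pct [0.16090781 0.16150759 0.16197406 0.16238274 0.16285327]
((655.9425048828125, -188.22549438476562), (13.061992645263672, 10.613420486450195), 4.466916561126709) [ 0.65592493 -0.18815119  0.16193895] [0.013 0.011 0.004]
bar yaw 173.3786419074519
yaw -165.3652240785292 [ 0.54925378  0.5302473  -0.55365664  1.17066868  0.26742398  1.51425619
  1.86906906]
```

View pics/w4c.png

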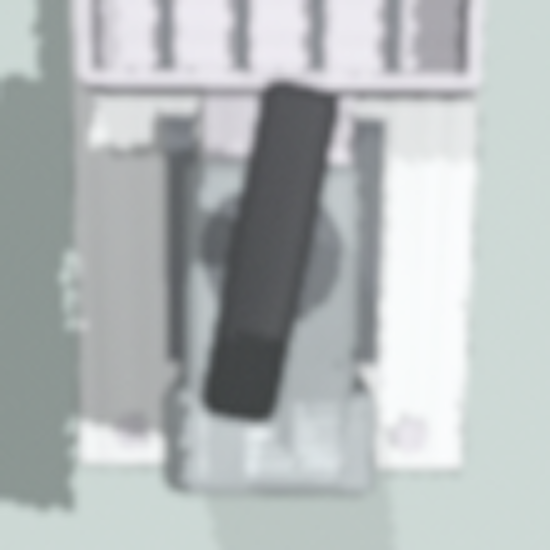

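```bash
python3 - <<'E'
from h import *
f=np.load("pics/w4.npz");K,P,d=f["K"],f["P"],f["d"]
pts=[]
for j in range(75,165):
  for i in range(290,345):
    if d[j,i]>0:
      p=bydepth(K,P,(i,j),d[j,i])
      if .152<p[2]<.172: pts.append(p)
k=np.array(pts); print(len(k),np.median(k[:,2]))
r=cv2.minAreaRect((k[:,:2]*1000).astype(np.float32)); print(r,k.mean(0))
w,V=np.linalg.eigh(np.cov(k[:,:2].T)); print("bar yaw",np.degrees(np.arctan2(V[1,1],V[0,1])))
yb=np.arctan2(V[1,1],V[0,1])%np.pi
s=get_state();M=R.from_rotvec(s["tool_rot"]).as_matrix()
c=np.array(r[0])/1000; D=np.r_[c,0]-np.r_[s["position"][:2],0]
print("delta in tool units",(M.T@D)/.04)
yw=np.arctan2(M[1,0],M[0,0])%(2*np.pi); print("turn units",np.degrees(yw-yb)/5,np.degrees(yw),np.degrees(yb))
E
```

```text
1100 0.16173363811051805
((635.337646484375, -189.35133361816406), (57.84876251220703, 13.865310668945312), 2.276864528656006) [ 0.63434993 -0.18939765  0.16162492]
bar yaw -177.7013430727002
delta in tool units [ 1.77886197 -0.07812984  0.00480903]
turn units 38.467223798834205 194.6347759214708 2.2986569272997888
```

The bar is centred at (0.6353,-0.1894) with its top at z≈0.162 and its yaw at 182.3°. That puts the knob angle at about 0.2. The wall gap is 49.8 mm against an expected 50, so the holder is home. Next I go above the knob.

```bash
python3 -m jog '[[[0.4,0.9,-0.04,0,0],[0.4,0.88,-0.04,0,0],[0.4,0,0,0.5,1],[0.4,0,0,0.5,1],[0.4,0,0,0.5,0.47],[0.4,0,0,0,0]]]'
python3 - <<'E'
from h import *
s=get_state();M=R.from_rotvec(s["tool_rot"]).as_matrix(); print(np.round(M,3).tolist(),np.degrees(np.arctan2(M[1,0],M[0,0])),(M.T@(np.array([.6353,-.1894,.131])-s["position"]))/.04)
E
```

```text
time: 12.2
position: [0.6327, -0.1917, 0.1918]
tool_rot: [0.057, -3.137, -0.0]
ft_force: [-0.2, 1.2, -0.1]
grip_width: 0.401
[[-0.999, -0.037, -0.004], [-0.037, 0.999, 0.0], [0.004, 0.0, -1.0]] -177.90605941638984 [-0.07311464  0.05352939  1.52080831]
```

```bash
python3 -m jog '[[[0.4,-0.07,0.05,0.5,0],[0.4,0,0,0.5,0],[0.4,0,0,0.5,0],[0.4,0,0,0,0]]]'
python3 -m jog '[[[0.1,0,0,0,0],[0.1,0,0,0,0],[0.1,0,0,0,0],[0.1,0,0,0,0]]]' 25
python3 -c "
from bench import get_state;s=get_state();print(s['torque'],s['ft_force'])"
```

```text
time: 12.7
position: [0.6362, -0.1886, 0.1308]
tool_rot: [0.059, -3.137, -0.002]
ft_force: [0.5, -0.8, 0.6]
grip_width: 0.396
time: 13.2
position: [0.6384, -0.1883, 0.1346]
tool_rot: [-0.06, 3.14, 0.0]
ft_force: [-0.3, 2.2, 2.8]
grip_width: 0.16
[ 0.45629474 -0.08408103  0.05899519] [-0.3212727   2.24909252  2.75057721]
```

The gripper holds the bar (13.9 mm opening). I'll firm up the grip and turn, going down 0.625 mm per 5°. At most 1.7 rad is surely free.

```bash
cat > r.py <<'E'
from h import *
s=get_state();M=R.from_rotvec(s["tool_rot"]).as_matrix()
y=np.degrees(np.arctan2(M[1,0],M[0,0]))%360
y=y-360 if y>270 else y
print("t %.2f yaw %.2f z %.4f xy %.4f %.4f T %s F %s w %.3f q7 %.2f j7 %.3f"%(s["time"],y,s["position"][2],*s["position"][:2],np.round(s["torque"],3),np.round(s["ft_force"],1),s["grip_width"],s["joint_positions"][6],s["joint_torque"][6]))
E
python3 -m jog '[[[0.1,0,0,0,0],[0.1,0,0,0,0]]]' 50 >/dev/null; python3 r.py
python3 -m jog '[[[0.1,0,0,0.016,1],[0.1,0,0,0.016,1],[0.1,0,0,0.016,1],[0.1,0,0,0.016,1]]]' >/dev/null; python3 r.py
python3 -m jog '[[[0.1,0,0,0.016,1],[0.1,0,0,0.016,1]]]' >/dev/null; python3 r.py
python3 -m jog '[[[0.1,0,0,0.016,1],[0.1,0,0,0.016,1]]]' >/dev/null; python3 r.py
```

```text
t 13.45 yaw 182.17 z 0.1346 xy 0.6384 -0.1883 T [0.582 0.002 0.127] F [-0.4  2.1  4.5] w 0.155 q7 1.70 j7 -0.096
t 13.95 yaw 161.99 z 0.1321 xy 0.6383 -0.1890 T [0.298 0.07  0.164] F [-1.   1.3  4.9] w 0.157 q7 1.36 j7 0.520
t 14.20 yaw 151.98 z 0.1308 xy 0.6382 -0.1893 T [0.227 0.065 0.203] F [-0.9  0.7  6.1] w 0.156 q7 1.20 j7 0.521
t 14.45 yaw 141.96 z 0.1296 xy 0.6380 -0.1897 T [0.157 0.204 0.176] F [-1.4 -0.2  6.2] w 0.158 q7 1.03 j7 0.522
```

```bash

python3 -m jog '[[[0.1,0,0,0.016,1],[0.1,0,0,0.016,1],[0.1,0,0,0.016,1],[0.1,0,0,0.016,1]]]' >/dev/null; python3 r.py
python3 -m jog '[[[0.1,0,0,0.016,1],[0.1,0,0,0.016,1],[0.1,0,0,0.016,1],[0.1,0,0,0.016,1]]]' >/dev/null; python3 r.py
python3 -m jog '[[[0.1,0,0,0.016,1],[0.1,0,0,0.016,1]]]' >/dev/null; python3 r.py
python3 -m jog '[[[0.1,0,0,0.016,1],[0.1,0,0,0.016,1]]]' >/dev/null; python3 r.py
```

```text
t 14.95 yaw 121.94 z 0.1270 xy 0.6375 -0.1901 T [0.1   0.481 0.217] F [-3.1  0.1  6.6] w 0.151 q7 0.70 j7 0.526
t 15.45 yaw 101.93 z 0.1245 xy 0.6369 -0.1903 T [0.052 0.803 0.154] F [-4.8  0.3  7.2] w 0.159 q7 0.37 j7 0.530
t 15.70 yaw 91.92 z 0.1232 xy 0.6366 -0.1904 T [0.097 1.018 0.105] F [-5.8  0.5  7.5] w 0.156 q7 0.21 j7 0.533
t 15.95 yaw 81.91 z 0.1220 xy 0.6363 -0.1904 T [0.098 1.252 0.167] F [-6.4  0.8  9.3] w 0.159 q7 0.04 j7 0.536
```

```bash

python3 -m jog '[[[0.1,0,-0.05,-0.03,0]]]' >/dev/null; python3 r.py
python3 -m jog '[[[0.1,0,0,0.016,1]]]' >/dev/null; python3 r.py
python3 -m jog '[[[0.1,0,0,0.016,1]]]' >/dev/null; python3 r.py
python3 -m jog '[[[0.1,0,0,0.016,1]]]' >/dev/null; python3 r.py
```

```text
t 16.07 yaw 82.05 z 0.1222 xy 0.6360 -0.1903 T [-0.542 -1.011 -0.209] F [ 3.9 -2.9 -4.2] w 0.156 q7 0.04 j7 -0.073
t 16.20 yaw 77.02 z 0.1215 xy 0.6359 -0.1903 T [-0.381 -0.101  0.153] F [ 0.5 -1.6  2.1] w 0.156 q7 -0.04 j7 0.695
t 16.32 yaw 71.98 z 0.1208 xy 0.6358 -0.1903 T [-0.345  0.026  0.207] F [-0.9 -1.6  2.3] w 0.152 q7 -0.12 j7 0.504
t 16.45 yaw 66.98 z 0.1202 xy 0.6356 -0.1902 T [-0.3    0.123  0.207] F [-0.6 -1.8  2.5] w 0.157 q7 -0.21 j7 0.503
```

```bash

python3 -m jog '[[[0.1,0,0,0.016,1]]]' >/dev/null; python3 r.py
python3 -m jog '[[[0.1,0,0,0.016,1]]]' >/dev/null; python3 r.py
python3 -m jog '[[[0.1,0,0,0.016,1]]]' >/dev/null; python3 r.py
python3 -m jog '[[[0.1,0,0,0.016,1]]]' >/dev/null; python3 r.py
```

```text
t 16.57 yaw 61.98 z 0.1196 xy 0.6355 -0.1902 T [-0.231  0.21   0.181] F [-1.7 -1.7  2.8] w 0.155 q7 -0.29 j7 0.505
t 16.70 yaw 56.98 z 0.1190 xy 0.6353 -0.1901 T [-0.237  0.328  0.184] F [-1.  -0.9  3.1] w 0.157 q7 -0.37 j7 0.506
t 16.82 yaw 51.99 z 0.1183 xy 0.6352 -0.1900 T [-0.219  0.404  0.227] F [-2.4 -0.5  4.2] w 0.158 q7 -0.46 j7 0.508
t 16.95 yaw 46.99 z 0.1177 xy 0.6351 -0.1899 T [-0.163  0.479  0.15 ] F [-2.1 -0.5  4.5] w 0.157 q7 -0.54 j7 0.510
```

```bash

python3 -m jog '[[[0.1,0,0,0.015,1]]]' >/dev/null; python3 r.py
python3 -m jog '[[[0.1,0,0,0.015,1]]]' >/dev/null; python3 r.py
python3 -m jog '[[[0.1,0,0,0.015,1]]]' >/dev/null; python3 r.py
python3 -m jog '[[[0.1,0,0,0.015,1]]]' >/dev/null; python3 r.py
```

```text
t 17.07 yaw 41.99 z 0.1171 xy 0.6349 -0.1898 T [-0.116  0.552  0.214] F [-2.5 -0.1  3.6] w 0.158 q7 -0.62 j7 0.510
t 17.20 yaw 36.99 z 0.1164 xy 0.6348 -0.1896 T [-0.056  0.614  0.195] F [-2.6 -0.7  4.7] w 0.160 q7 -0.71 j7 0.510
t 17.32 yaw 32.00 z 0.1158 xy 0.6348 -0.1895 T [0.029 0.627 0.174] F [-2.9  0.6  5. ] w 0.157 q7 -0.79 j7 0.511
t 17.45 yaw 27.00 z 0.1152 xy 0.6346 -0.1893 T [0.074 0.739 0.226] F [-3.4  0.5  4. ] w 0.168 q7 -0.87 j7 0.512
```

```bash

python3 -m jog '[[[0.1,0,0,0.015,1]]]' >/dev/null; python3 r.py
python3 -m jog '[[[0.1,0,0,0.015,1]]]' >/dev/null; python3 r.py
python3 -m jog '[[[0.1,0,0,0.015,1]]]' >/dev/null; python3 r.py
```

```text
t 17.57 yaw 22.01 z 0.1146 xy 0.6346 -0.1892 T [0.095 0.771 0.096] F [-4.1  0.7  5.4] w 0.154 q7 -0.95 j7 0.512
t 17.70 yaw 17.01 z 0.1140 xy 0.6345 -0.1890 T [0.191 0.801 0.138] F [-3.3  1.1  4.7] w 0.159 q7 -1.04 j7 0.512
t 17.82 yaw 12.01 z 0.1133 xy 0.6345 -0.1889 T [0.235 0.905 0.152] F [-4.   0.6  4.5] w 0.155 q7 -1.12 j7 0.512
```

```bash

python3 -m jog '[[[0.1,0,0,0.015,1]]]' >/dev/null; python3 r.py
python3 -m jog '[[[0.1,0,0,0.015,1]]]' >/dev/null; python3 r.py
python3 -m jog '[[[0.1,0,0,0.015,1]]]' >/dev/null; python3 r.py
```

```text
t 17.95 yaw 7.02 z 0.1127 xy 0.6344 -0.1887 T [0.33  0.857 0.186] F [-3.7  0.9  4.8] w 0.157 q7 -1.20 j7 0.499
t 18.07 yaw 2.03 z 0.1121 xy 0.6345 -0.1885 T [0.334 0.912 0.2  ] F [-3.9  1.2  3.5] w 0.158 q7 -1.29 j7 0.480
t 18.20 yaw -2.96 z 0.1115 xy 0.6344 -0.1884 T [0.412 0.894 0.239] F [-4.1  1.2  5.6] w 0.154 q7 -1.37 j7 0.461
```

j7 effort, flat at 0.512 until yaw 12°, now changes by 0.019 per row. That matches the predicted 0.020 N m per 5° after contact, and Tz is rising too. Contact was at yaw ≈10.3°, so 15 N should come at yaw ≈ -16.6°.

```bash

python3 -m jog '[[[0.1,0,0,0.015,1]]]' >/dev/null; python3 r.py
python3 -m jog '[[[0.1,0,0,0.015,1]]]' >/dev/null; python3 r.py
python3 -m jog '[[[0.1,0,0,0.01,0.7]]]' >/dev/null; python3 r.py
```

```text
t 18.32 yaw -7.95 z 0.1109 xy 0.6345 -0.1882 T [0.452 0.896 0.222] F [-2.9  2.8  4.5] w 0.157 q7 -1.45 j7 0.442
t 18.45 yaw -12.94 z 0.1103 xy 0.6345 -0.1880 T [0.514 0.922 0.232] F [-3.9  2.2  5. ] w 0.155 q7 -1.53 j7 0.423
t 18.57 yaw -16.40 z 0.1099 xy 0.6345 -0.1879 T [0.514 0.893 0.291] F [-4.   2.3  4.8] w 0.154 q7 -1.59 j7 0.140
```

Tz rose from about 0.17 to 0.29, and the angle past contact is 26.7°, so about 15 N. I'll release, rise clear and look.

```bash

python3 -m jog '[[[0.1,0,0,0,0],[0.4,0,0,0,0],[0.4,0,0,0,0],[0.4,0,0,0,0],[0.4,0,0,0,0]]]'; python3 r.py
python3 -m jog '[[[0.4,0,0,-0.4,0],[0.4,0,0,-0.8,0],[0.4,0,0,-1,0],[0.4,0,0,-1,0],[0.4,-1,0,-0.5,0],[0.4,-1,0,0,0],[0.4,-1,0,0,0],[0.4,-1,0,0,0],[0.4,0,0,0,0]]]'
python3 - <<'E'
from h import *
K,P=cam("wrist"); im,d=eyes.get_image("wrist"); cv2.imwrite("pics/w5.png",im[:,:,::-1])
np.savez("pics/w5.npz",K=K,P=P,d=d)
im,d2=eyes.get_image("top"); cv2.imwrite("pics/t5.png",im[:,:,::-1])
k=[]
for j in range(0,235):
  for i in range(150,500):
    if d[j,i]>0:
      p=bydepth(K,P,(i,j),d[j,i])
      if .115<p[2]<.16 and np.hypot(p[0]-.635,p[1]+.189)<.045: k.append(p)
k=np.array(k); print(len(k))
if len(k)>20:
  print(np.median(k[:,2]),cv2.minAreaRect((k[:,:2]*1000).astype(np.float32))); w,V=np.linalg.eigh(np.cov(k[:,:2].T)); print("bar yaw",np.degrees(np.arctan2(V[1,1],V[0,1])))
E
```

```text
time: 19.2
position: [0.6359, -0.1888, 0.1099]
tool_rot: [3.109, -0.447, 0.0]
ft_force: [0.4, 1.3, 0.0]
grip_width: 0.391
t 19.20 yaw -16.37 z 0.1099 xy 0.6359 -0.1888 T [0.035 0.027 0.006] F [0.4 1.3 0. ] w 0.391 q7 -1.59 j7 0.001
time: 20.32
position: [0.4808, -0.1432, 0.2599]
tool_rot: [3.11, -0.447, 0.004]
ft_force: [0.6, -1.2, 0.0]
grip_width: 0.401
832
0.1368975121823525 ((627.8089599609375, -186.41822814941406), (13.61180305480957, 40.99244689941406), 74.50199127197266)
bar yaw 163.7943918240772
```

View pics/w5.png

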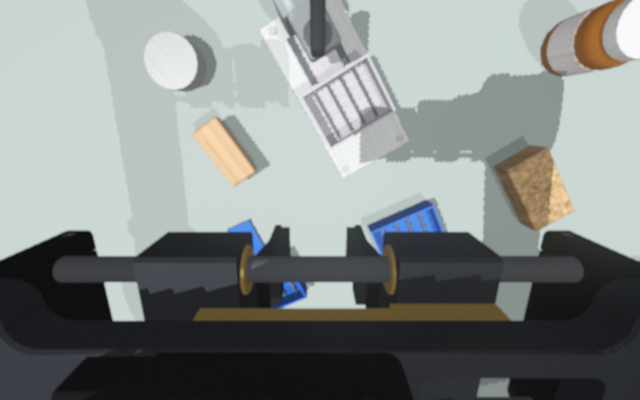

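The picture shows the bar still at yaw -16.2° with its top at z=0.137. The holder's back wall is at about (334,147)–(391,112), the plate's end at (345,177)–(408,140), and the bystanders look unmoved. I'll check the gap, compare bystanders in the top view, and hand in.

```bash
python3 - <<'E'
from h import *
f=np.load("pics/w5.npz");K,P=f["K"],f["P"]
x=np.array([np.cos(np.radians(14.4)),np.sin(np.radians(14.4))])
a=(onplane(K,P,(345,177),.006)+onplane(K,P,(408,140),.006))[:2]/2; b=(onplane(K,P,(334,147),.036)+onplane(K,P,(391,112),.036))[:2]/2
print("gap",(b-a)@x)
A=cv2.imread("pics/top0.png");B=cv2.imread("pics/t5.png")
for n,(u,v) in dict(cup=(398,152),tin=(311,178),jar=(443,208),bottle=(165,213),cork=(424,254),brush=(317,211)).items():
    w=16; t=A[v-w:v+w,u-w:u+w]; r=cv2.matchTemplate(B[v-w-8:v+w+8,u-w-8:u+w+8],t,cv2.TM_CCOEFF_NORMED); m=cv2.minMaxLoc(r); print(n,np.subtract(m[3],8),round(m[1],2))
from bench import job; job.close_job()
E
```

```text
gap 0.05057601628509037
cup [0 0] 1.0
tin [0 0] 0.95
jar [0 0] 0.95
bottle [0 0] 1.0
cork [0 0] 0.51
brush [0 0] 0.5
the job is handed in; nothing more can be done
```

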